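# Mount the tube carousel on the splined shaft of the rotator

## Task

Lift the tube carousel off its parking stand and push it onto the splined shaft of the drive unit, rocking it to and fro about the shaft while you press lightly until the teeth mesh, and keep hold of it until it is fully home on the shaft's flange; then let go. Never press or twist hard against the shaft, and leave everything else on the desk where it is.

Things in the scene. Friction and masses are not known exactly. Their poses are not given: they have to be found in the camera images.
- carousel_grip (a point): Centre of the carousel's black grip: a block 44 mm long (this point's x), 24 mm wide (y: close the fingers along y), 48 mm high; z points up. The point is 24 mm below its top, 21 mm above the rims of the sleeves and 71 mm above the hub's foot. The carousel is an aluminium hub with eight grey tube sleeves round it, 108 mm across, 95 mm high, 0.26 to 0.48 kg. Fingertips must stay above the sleeves' rims.
- carousel_foot (a point): Centre of the flat underside of the carousel's hub (50 mm diameter), straight below carousel_grip: the mouth of its bore. The bore is blind, 40 mm deep; six teeth 60 degrees apart (one on this point's +x) fill its lowest 20 mm and leave 24.4 mm free between opposite teeth.
- stand_top (a point): Centre of the upper face of the parking stand's round dark foot (84 mm diameter, fixed, 10 mm thick), on which the carousel's hub stands at the start. A plain post of 19 mm diameter rises 18 mm above this point into the hub's bore, so lift the carousel straight up first.
- shaft_seat (a point): Centre of the upper face of the shaft's flange (48 mm diameter), where the hub's foot rests when the carousel is home; 51 mm above the desk, 6 mm above the top of the drive unit. From here the steel shaft stands straight up: six ribs 60 degrees apart on the first 20 mm (32 mm over the ribs). The angle of the ribs differs every time and is NOT told by this point's axes: feel for it.
- shaft_top (a point): Top of the shaft, 33 mm above shaft_seat. The shaft's nose above the ribs is plain and round, 23.2 mm in diameter, and for its last 5 mm narrows to 16 mm. Out of mesh, the hub rides down the nose and stops on the square ends of the ribs, its foot 20 mm above shaft_seat; within about 4 degrees of mesh it goes down. A turn of at most 30 degrees one way or the other finds mesh.
- drive_unit: Drive unit of a tube rotator: a low white box 130 x 130 x 45 mm with a small black knob and switch on its front, fixed to the desk; origin at the centre of its underside, its top at 45 mm; the shaft stands in the middle. The shaft is braked: it turns only under more than about 0.6 N m.
- timer: White bench timer, 65 x 65 x 20 mm, a bystander; origin at the centre of its underside.
- pen_blue: Blue pen, 142 mm long, lying on the desk, a bystander.
- tape_roll: Roll of tape lying flat, 82 mm diameter, 18 mm high, a bystander.
- slide_box: Dark blue box for slides, 181 x 98 x 45 mm, a bystander.
- marker_black: Black marker pen, 135 mm long, lying on the desk, a bystander.
- forceps: Steel forceps, 127 mm long, lying on the desk, a bystander.
Not all that is in view belongs to the job. There is more than one size of the part that bears stand_top; the job needs the smallest.

How it is judged:
By the outcome, as a careful person would: the job done as asked, in the order asked, and still so for the second after the job is handed in, with the robot touching nothing.
It also fails if it takes over 64 s, if anything falls off the work surface, if the arm or the gripper's body presses on something with over 40 N, if the wrist force passes 120 N, or if a joint passes its speed limit or range.

## Robot

A 6-joint arm with a two-finger parallel gripper is mounted at the origin on a cart in front of the work surface, level with it; the furniture and walls round the work are solid. World frame = base frame: x ahead of the robot, y to its left, z up, the work surface at z = 0. Lengths are in m, angles in rad, forces in N, time in s.
With the tool pointing down it reaches from about 0.4 to 0.925 m from the base axis. Payload 12.5 kg.
Tool frame: the origin (TCP) lies at the very end of the fingers, on their centre line; the grasp point (between the pads) lies 19 mm behind it; y points along the fingers, x is the direction in which the jaws open and shut, and the axes are right-handed (so a half turn about y gives the same grasp; the last joint's range is limited). The gripper opens to 95 mm and grips with 3 to 60 N. Pads are 20 mm wide; open, the fingers measure 119 mm over their backs; the gripper's body (75 mm by 180 mm) begins 59 mm behind the grasp point.
Start: joints at [-1.229, 0.491, 1.559, -0, 1.092, -0.106], TCP at [0.271, -0.563, 0.215] pointing down, gripper open.
Joint ranges: [-3.1, 3.1], [-0.84, 2.19], [0.05, 2.79], [-1.13, 4.28], [0.06, 2.93], [-2.69, 2.69]. Speed limits (rad/s): [2.22, 2.22, 2.79, 3.14, 3.14, 3.14].

## Interface

Orientations are given as a unit quaternion [x, y, z, w].
In Python, from cell import readout, snapshot, order gives the robot as it stands.
- The arm moves only by the tool servo_tool, never from a script. Its argument "series" is a list that holds one entry, the list of rows, each a list of 7 numbers: the opening, from -1 (shut) to 1 (fully open), then the shift along the tool's x, y, z in cm, then the turn, a rotation vector about the tool's x, y, z in degrees. A call has exactly 8 rows; each row shifts and turns the commanded pose from where the row before left it, along the tool's axes as they then stand; what a row does not reach is not made up. A row lasts 1/12 s, in which the tool goes at most 41.7 mm and 7.16 degrees, less where a joint would pass 70% of its speed; a pose out of reach is approached as far as the arm can. A call with a gripper value outside its range is refused whole. The fingers move at their own pace and stop on an object; "force" is the grip in N (left out, the last holds). Time passes only in rows, so rows that do not move let the fingers close, or fill a call up. It gives the time, the measured TCP pose, the force and the opening at its end, in the units of the state.
- readout.get_obs(): the state, without advancing time (a new reading comes with each control period).
- snapshot(name): name is "side" or "top" or "wrist"; returns a dict with "pixels" (480x640x3 uint8, blue, green, red), "depth" (480x640 float32, m along the optical axis (not along the pixel's ray), 0 where there is no reading), "fx", "fy", "cx", "cy" (pixels), "extrinsics" (4x4, takes a point from camera to world coordinates). Camera axes: x right, y up, looking along -z (the intrinsics and any distortion apply to the point x, -y, -z); pixel columns grow to the right and rows downward; lengths in m; the calibration is good to about 2 mm. A picture is of the moment at which its call begins.
- order.job_done(): hands the job in, once; it reports no verdict.
The state is a dict: "clock": time; "joint_pos": joint angles; "qvel": joint speeds; "joint_efforts": joint torques, N m; "ee_pos": TCP position; "ee_rot": TCP orientation; "ft_force": force on the tool from outside, world axes, zero at the start; "ft_torque": the same for the moment, N m; "width": finger opening in m.
Only numpy, scipy, OpenCV 4.12 (cv2) and the standard library are available. Lean on these libraries where they do the work, as an engineer would, in place of code of your own. Each camera call takes 0.05 s, during which the arm holds its last target.

## Working session

There is one attempt and no reset: what is moved stays moved. The work goes in short steps, Python scripts to look and compute and a tool call to move; the robot and the scene stay as the last step left them, time stands still between calls to the robot, and variables do not carry over. Pictures are saved under pics/ and viewed, and the job is handed in when it is done.

Besides the shell and the picture viewer there is one more tool, called after "Call:" in YAML: its name, and indented under it one key for each argument. servo_tool: Moves the arm, as the interface text tells. Its arguments: {"type":"object","properties":{"series":{"type":"array","items":{"type":"array","items":{"type":"array","items":{"type":"number"}}}},"force":{"type":"number"}},"required":["series"]}

```bash
mkdir -p pics; ls; python3 - <<'E'
from cell import readout,snapshot
import cv2
print(readout.get_obs())
for n in ['top','side']:
    s=snapshot(n); cv2.imwrite(f'pics/{n}0.png',s['pixels']); print(n,s['fx'],s['fy'],s['cx'],s['cy'],s['extrinsics'],s.keys())
E
```

```text
pics
{'clock': 0.0, 'joint_pos': array([-1.22857715e+00,  4.91588733e-01,  1.55946212e+00, -2.51264187e-05,
        1.09173227e+00, -1.05584964e-01]), 'qvel': array([ 0.00088426, -0.00213289, -0.00022625,  0.00026338,  0.00107049,
        0.00093935]), 'joint_efforts': array([-1.23725753e-03, -6.12651157e+01, -2.58185810e+01,  6.92220521e-02,
        4.83078626e-02, -1.30154640e-04]), 'ee_pos': array([ 0.27055301, -0.56311822,  0.21403927]), 'ee_rot': array([-0.59828509,  0.37683326, -0.37616217,  0.59879351]), 'ft_force': array([-0.56285316, -0.56510361,  0.8090926 ]), 'ft_torque': array([ 0.01504023,  0.01981436, -0.01156818]), 'width': 0.09521733250489717}
top 614.7889606586936 614.7889606586936 308.6265407707368 235.02343039686642 [[-0.00994597  0.99163589 -0.12868312  0.4040148 ]
 [-0.99994609 -0.010247   -0.00167742 -0.08247477]
 [-0.002982    0.1286595   0.99168434  1.20018942]
 [ 0.          0.          0.          1.        ]] dict_keys(['pixels', 'depth', 'fx', 'fy', 'cx', 'cy', 'extrinsics'])
side 526.4900134665373 526.4900134665373 317.93552663405916 238.27745774648443 [[-0.84170288  0.24687425 -0.48019721  0.0621937 ]
 [-0.53973651 -0.3602285   0.76086788  0.6832765 ]
 [ 0.01485797  0.89960465  0.43645241  0.52359717]
 [ 0.          0.          0.          1.        ]] dict_keys(['pixels', 'depth', 'fx', 'fy', 'cx', 'cy', 'extrinsics'])
```

View pics/top0.png

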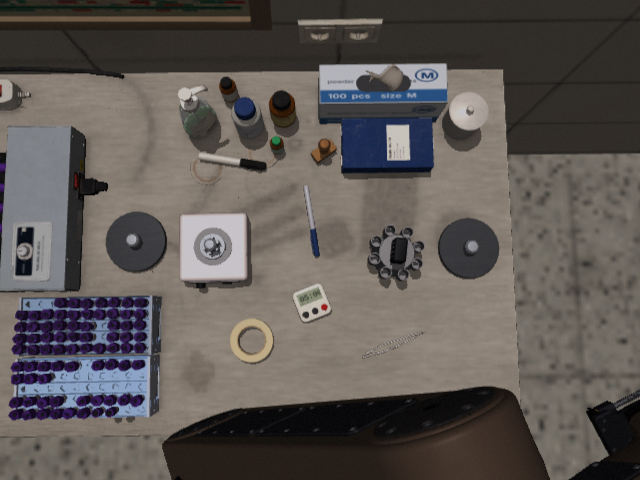

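View pics/side0.png

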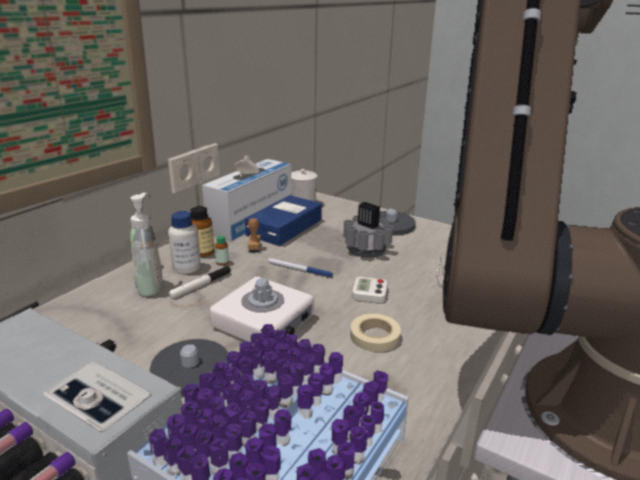

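```bash
cat > h.py <<'E'
from cell import readout,snapshot
import cv2,numpy as np
from scipy.spatial.transform import Rotation as R
def w(s,u,v,d):
    p=np.array([(u-s['cx'])/s['fx']*d,-(v-s['cy'])/s['fy']*d,-d,1]); return (s['extrinsics']@p)[:3]
def wz(s,u,v,z):
    a=w(s,u,v,0.);b=w(s,u,v,1.);t=(z-a[2])/(b[2]-a[2]);return a+t*(b-a)
def cloud(s):
    v,u=np.mgrid[0:480,0:640];d=s['depth']
    P=np.stack([(u-s['cx'])/s['fx']*d,-(v-s['cy'])/s['fy']*d,-d,np.ones_like(d)],-1)@s['extrinsics'].T
    return P[...,:3]
def proj(s,p):
    c=np.linalg.inv(s['extrinsics'])@np.append(p,1);return s['cx']+s['fx']*c[0]/-c[2],s['cy']-s['fy']*c[1]/-c[2]
def crop(s,u0,v0,u1,v1,k,f):
    cv2.imwrite(f,cv2.resize(s['pixels'][v0:v1,u0:u1],None,fx=k,fy=k,interpolation=cv2.INTER_CUBIC))
E
python3 - <<'E'
from h import *
s=snapshot('top')
crop(s,360,215,440,290,7,'pics/c1.png'); crop(s,170,205,260,295,6,'pics/d1.png')
P=cloud(s)
def reg(u0,v0,u1,v1,z0,z1):
    q=P[v0:v1,u0:u1].reshape(-1,3); q=q[(q[:,2]>z0)&(q[:,2]<z1)]; return q
for z0,z1 in [(.085,.12),(.04,.075)]:
    q=reg(360,215,440,290,z0,z1); print(len(q),q.mean(0),np.median(q[:,2]),q.min(0),q.max(0), cv2.minAreaRect((q[:,:2]*1000).astype(np.float32)))
for z0,z1 in [(.081,.09),(.06,.09),(.048,.056),(.04,.0475)]:
    q=reg(170,205,260,295,z0,z1); print(len(q),q.mean(0),np.median(q[:,2]),q.min(0),q.max(0), cv2.minAreaRect((q[:,:2]*1000).astype(np.float32)))
E
```

```text
362 [ 0.51713082 -0.24236686  0.10398309] 0.10526466249553423 [ 0.4952103  -0.25749051  0.08540356] [ 0.53978993 -0.22973589  0.111425  ] ((518.0051879882812, -243.67489624023438), (25.055326461791992, 44.285675048828125), 82.41346740722656)
1128 [ 0.51689247 -0.2424407   0.05707919] 0.057949943421312766 [ 0.46609522 -0.29560434  0.04017501] [ 0.5697209  -0.19148661  0.07404337] ((517.8950805664062, -243.53611755371094), (100.71613311767578, 100.52024841308594), 82.38797760009766)
93 [0.53375424 0.10153257 0.08433042] 0.08411947595480074 [0.52338165 0.09110361 0.08102765] [0.54363113 0.11130153 0.0897475 ] ((533.5260620117188, 101.40088653564453), (20.740596771240234, 19.451107025146484), 6.27752685546875)
187 [0.53224408 0.09992423 0.07866424] 0.08086419879582629 [0.51783165 0.08657038 0.06008399] [0.54900392 0.11647902 0.0897475 ] ((533.150634765625, 101.30935668945312), (27.689987182617188, 31.5417423248291), 26.298622131347656)
874 [0.53080276 0.10033652 0.05005005] 0.04940410901222769 [0.47192879 0.03958912 0.04800243] [0.59359059 0.16139449 0.05596439] ((532.8631591796875, 100.32827758789062), (121.72653198242188, 121.58067321777344), 89.71907043457031)
3176 [0.5327009  0.10087854 0.04476917] 0.045037701650422535 [0.46692037 0.0362677  0.04000922] [0.59842413 0.16669787 0.04749936] ((532.3217163085938, 101.21823120117188), (131.24493408203125, 129.78057861328125), 0.6039276719093323)
```

View pics/c1.png

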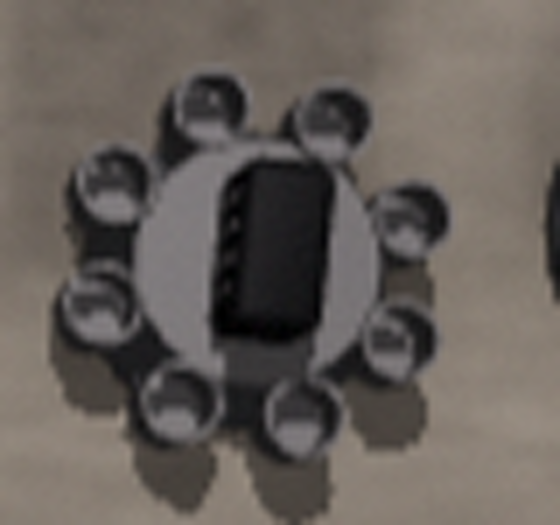

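View pics/d1.png

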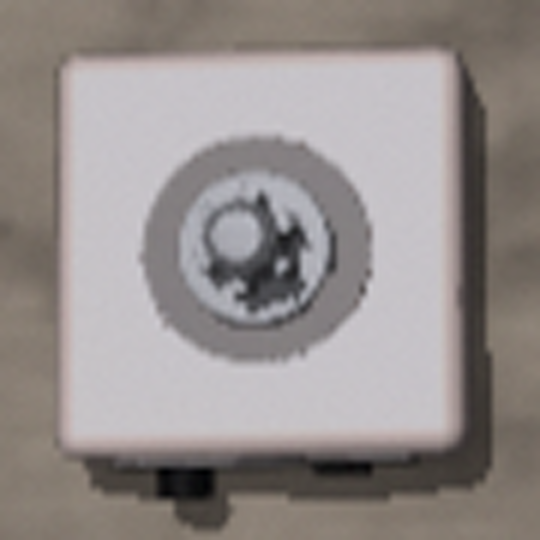

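```bash
cat >> h.py <<'E'
def go(p,jawdeg):
    "print shift (tool cm) & turn for TCP target p, tool down, jaw dir at jawdeg (mod 180)"
    o=readout.get_obs(); r=R.from_quat(o['ee_rot']); M=r.as_matrix()
    best=None
    for a in (jawdeg,jawdeg+180):
        a=np.radians(a); x=np.array([np.cos(a),np.sin(a),0]);y=np.array([0,0,-1.]);T=np.c_[x,y,np.cross(x,y)]
        rv=np.degrees((r.inv()*R.from_matrix(T)).as_rotvec())
        print('turn',rv.round(2))
    print('jaw now',np.degrees(np.arctan2(M[1,0],M[0,0])).round(2),'tooly',M[:,1].round(4),'toolz',M[:,2].round(3))
    print('shift cm tool',(M.T@(np.array(p)-o['ee_pos'])*100).round(3),'ee',o['ee_pos'].round(4),'F',o['ft_force'].round(2),'T',o['ft_torque'].round(3),'w',o['width'].round(4),'q',o['joint_pos'].round(3),'t',round(o['clock'],2))
E
python3 - <<'E'
from h import *
s=snapshot('top');P=cloud(s)
q=P[215:290,360:440].reshape(-1,3);q=q[(q[:,2]>.102)]
print(len(q),np.median(q,axis=0),q.mean(0),cv2.minAreaRect((q[:,:2]*1000).astype(np.float32)))
# shaft top disc & flange by hand-read pixels
for (u,v,z) in [(170+237/6,205+233/6,.084),(170+257/6,205+248/6,.051),(170+255/6,205+247/6,.071)]: print(wz(s,u,v,z))
# sleeves circle fit hand pixels, rims z=.06
c=[(211,105),(333,118),(412,218),(401,340),(305,415),(182,400),(100,302),(115,183)]
W=np.array([wz(s,360+(a)/7,215+b/7,.06) for a,b in c]);print(W.mean(0), np.linalg.norm(W[:,:2]-W.mean(0)[:2],axis=1).round(4))
print(proj(s,[.518,-.2435,.105]))
go([.517,-.243,.22],82.4)
E
```

```text
312 [ 0.51581015 -0.24254362  0.10558406] [ 0.51249454 -0.23608759  0.15462212] ((460.2635192871094, -178.25413513183594), (42.4296875, 218.05987548828125), 41.43548583984375)
[0.53448549 0.10079668 0.084     ]
[0.53354362 0.09989016 0.051     ]
[0.53160569 0.09733596 0.071     ]
[ 0.5181899  -0.24438927  0.06      ] [0.0432 0.0434 0.0429 0.0434 0.043  0.0427 0.0435 0.0428]
(np.float64(399.770425767444), np.float64(249.6739897249979))
turn [-5.0000e-02 -1.4674e+02 -1.0000e-02]
turn [ 1.000e-02  3.326e+01 -4.000e-02]
jaw now -64.34 tooly [-3.e-04  6.e-04 -1.e+00] toolz [0.901 0.433 0.   ]Traceback (most recent call last):
  File "<stdin>", line 11, in <module>
  File "h.py", line 25, in go
    print('shift cm tool',(M.T@(np.array(p)-o['ee_pos'])*100).round(3),'ee',o['ee_pos'].round(4),'F',o['ft_force'].round(2),'T',o['ft_torque'].round(3),'w',o['width'].round(4),'q',o['joint_pos'].round(3),'t',round(o['clock'],2))
                                                                                                                                                            ^^^^^^^^^^^^^^^^
AttributeError: 'float' object has no attribute 'round'
```

```bash
sed -i "s/o\['width'\].round(4)/round(float(o['width']),4)/" h.py; python3 - <<'E'
from h import *
go([.518,-.244,.22],82.4)
E
```

```text
turn [-5.0000e-02 -1.4674e+02 -1.0000e-02]
turn [ 1.000e-02  3.326e+01 -4.000e-02]
jaw now -64.34 tooly [-3.e-04  6.e-04 -1.e+00] toolz [0.901 0.433 0.   ]
shift cm tool [-18.062  -0.558  36.127] ee [ 0.2706 -0.5632  0.2143] F [-0.37  0.17 -0.33] T [-0.039  0.018 -0.038] w 0.0949 q [-1.229  0.491  1.559 -0.     1.092 -0.106] t 0.2
```

Call:
servo_tool:
  series:
    - [[1, -1.5, -0.1, 3, 0, 0, 0], [1, -1.5, -0.1, 3, 0, 0, 0], [1, -1.5, -0.1, 3, 0, 0, 0], [1, -1.5, -0.1, 3, 0, 0, 0], [1, -1.5, -0.1, 3, 0, 0, 0], [1, -1.5, -0.1, 3, 0, 0, 0], [1, -1.5, 0, 3, 0, 0, 0], [1, -1.5, 0, 3, 0, 0, 0]]
  force: 25

```text
clock: 0.87
ee_pos: [0.4358, -0.3499, 0.2207]
ee_rot: [0.599, -0.377, 0.377, -0.598]
ft_force: [0.0, -0.6, 0.7]
width: 0.095
```

```bash
python3 - <<'E'
from h import *
go([.518,-.244,.22],82.4)
E
```

```text
turn [ 1.0000e-02 -1.4675e+02  0.0000e+00]
turn [-0.000e+00  3.325e+01  1.000e-02]
jaw now -64.35 tooly [ 1.e-04 -1.e-04 -1.e+00] toolz [0.901 0.433 0.   ]
shift cm tool [-5.984  0.069 11.995] ee [ 0.4358 -0.3499  0.2207] F [ 0.02 -0.59  0.7 ] T [-0.027  0.043  0.027] w 0.095 q [-0.795  0.391  1.716 -0.     1.035  0.328] t 0.87
```

Translate, then turn (rows kept separate).

Call:
servo_tool:
  series:
    - [[1, -2, 0, 4, 0, 0, 0], [1, -2, 0, 3, 0, 0, 0], [1, -2, 0, 3, 0, 0, 0], [1, 0, 0, 2, 0, 0, 0], [1, 0, 0, 0, 0, 7, 0], [1, 0, 0, 0, 0, 7, 0], [1, 0, 0, 0, 0, 7, 0], [1, 0, 0, 0, 0, 7, 0]]

```text
clock: 1.53
ee_pos: [0.5154, -0.2474, 0.2205]
ee_rot: [-0.488, 0.512, -0.511, 0.488]
ft_force: [0.4, 0.3, 0.3]
width: 0.0951
```

Call:
servo_tool:
  series:
    - [[1, 0, 0, 0, 0, 5.25, 0], [1, 0, 0, 0, 0, 0, 0], [1, 0, 0, 0, 0, 0, 0], [1, 0, 0, 0, 0, 0, 0], [1, 0, 0, 0, 0, 0, 0], [1, 0, 0, 0, 0, 0, 0], [1, 0, 0, 0, 0, 0, 0], [1, 0, 0, 0, 0, 0, 0]]

```text
clock: 2.2
ee_pos: [0.5153, -0.2477, 0.2206]
ee_rot: [0.466, -0.532, 0.532, -0.466]
ft_force: [-0.3, -0.2, -0.0]
width: 0.0948
```

```bash
python3 - <<'E'
from h import *
go([.518,-.244,.066],82.4)
s=snapshot('wrist');cv2.imwrite('pics/w1.png',s['pixels'])
print(s['extrinsics'],s['fx'],s['cx'],s['cy'])
P=cloud(s).reshape(-1,3)
q=P[(abs(P[:,0]-.518)<.03)&(abs(P[:,1]+.244)<.03)&(P[:,2]>.1)&(P[:,2]<.11)]
print(len(q),np.median(q,axis=0),q.mean(0),cv2.minAreaRect((q[:,:2]*1000).astype(np.float32)) if len(q) else '')
print(proj(s,[.518,-.244,.105]))
E
```

```text
turn [ 1.0000e-02 -1.7996e+02  0.0000e+00]
turn [-0.    0.04  0.01]
jaw now -97.56 tooly [ 0.e+00 -1.e-04 -1.e+00] toolz [ 0.991 -0.132  0.   ]
shift cm tool [-0.403 15.464  0.214] ee [ 0.5153 -0.2477  0.2206] F [-0.34 -0.19 -0.04] T [ 0.028 -0.022  0.018] w 0.0948 q [-0.564  0.409  1.685 -0.     1.048  1.139] t 2.2
[[-1.31290289e-01  9.52915674e-01  2.73339676e-01  5.92094609e-01]
 [-9.91343930e-01 -1.26275767e-01 -3.59394369e-02 -2.57850644e-01]
 [ 2.68924321e-04 -2.75692128e-01  9.61245951e-01  3.90596308e-01]
 [ 0.00000000e+00  0.00000000e+00  0.00000000e+00  1.00000000e+00]] 420.4751354750674 319.14698748679166 246.65782477569036
1999 [ 0.52223918 -0.24535132  0.10453601] [ 0.52199167 -0.24532045  0.10432871] ((521.2344360351562, -245.04434204101562), (23.805191040039062, 42.86039352416992), 82.8874282836914)
(np.float64(313.33759324101516), np.float64(237.57027810035308))
```

View pics/w1.png

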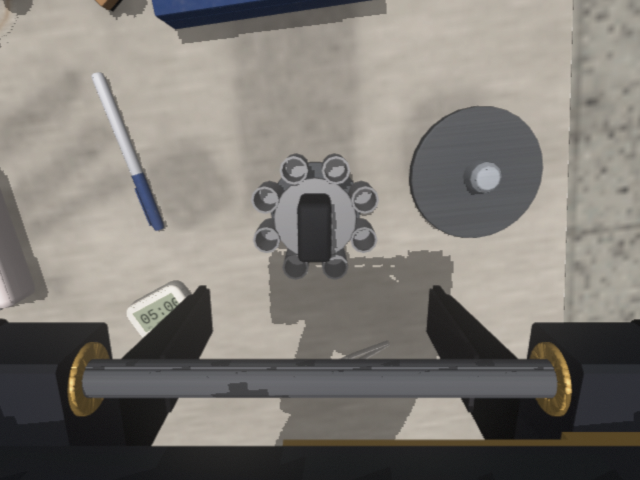

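Call:
servo_tool:
  series:
    - [[1, -0.35, 1.5, 0.4, 0, 0, 0], [1, 0, 2.5, 0, 0, 0, 0], [1, 0, 2.5, 0, 0, 0, 0], [1, 0, 2, 0, 0, 0, 0], [1, 0, 0.5, 0, 0, 0, 0], [1, 0, 0, 0, 0, 0, 0], [1, 0, 0, 0, 0, 0, 0], [1, 0, 0, 0, 0, 0, 0]]

```text
clock: 2.92
ee_pos: [0.5203, -0.2451, 0.132]
ee_rot: [0.466, -0.531, 0.533, -0.466]
ft_force: [0.4, 0.0, -0.6]
width: 0.0953
```

```bash
python3 - <<'E'
from h import *
go([.520,-.2447,.066],82.6)
s=snapshot('wrist');cv2.imwrite('pics/w2.png',s['pixels'])
P=cloud(s).reshape(-1,3)
q=P[(abs(P[:,0]-.52)<.03)&(abs(P[:,1]+.244)<.02)&(P[:,2]>.1)&(P[:,2]<.11)]
print(len(q),np.median(q,axis=0),q.mean(0),cv2.minAreaRect((q[:,:2]*1000).astype(np.float32)) if len(q) else '')
E
```

```text
turn [-8.0000e-02  1.7981e+02 -1.6000e-01]
turn [-0.1  -0.19  0.05]
jaw now -97.59 tooly [ 0.0017 -0.0011 -1.    ] toolz [ 0.991 -0.132  0.002]
shift cm tool [-0.042  6.595 -0.048] ee [ 0.5203 -0.2451  0.132 ] F [ 0.42  0.05 -0.56] T [ 0.023  0.076 -0.043] w 0.0953 q [-0.555  0.517  1.773 -0.     0.85   1.148] t 2.92
3768 [ 0.52284524 -0.24521346  0.10453796] [ 0.52250962 -0.24519377  0.10432047] ((521.1712646484375, -244.86978149414062), (24.1938419342041, 43.70338439941406), 83.21699523925781)
```

View pics/w2.png

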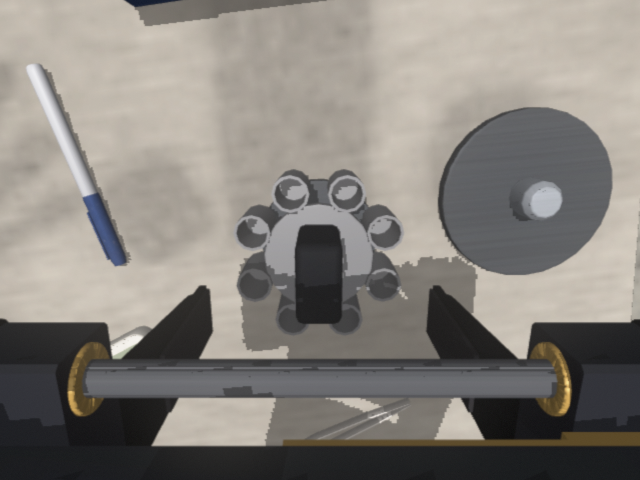

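Call:
servo_tool:
  series:
    - [[1, 0, 1.5, 0, 0, -0.4, 0], [1, 0, 1.5, 0, 0, 0, 0], [1, 0, 1.5, 0, 0, 0, 0], [1, 0, 1.2, 0, 0, 0, 0], [1, 0, 0.7, 0, 0, 0, 0], [1, 0, 0, 0, 0, 0, 0], [0, 0, 0, 0, 0, 0, 0], [-0.6, 0, 0, 0, 0, 0, 0]]
  force: 25

```text
clock: 3.63
ee_pos: [0.5202, -0.245, 0.0676]
ee_rot: [0.468, -0.53, 0.531, -0.468]
ft_force: [-0.1, -0.6, -0.6]
width: 0.0865
```

Call:
servo_tool:
  series:
    - [[-1, 0, 0, 0, 0, 0, 0], [-1, 0, 0, 0, 0, 0, 0], [-1, 0, 0, 0, 0, 0, 0], [-1, 0, 0, 0, 0, 0, 0], [-1, 0, 0, 0, 0, 0, 0], [-1, 0, 0, 0, 0, 0, 0], [-1, 0, 0, 0, 0, 0, 0], [-1, 0, 0, 0, 0, 0, 0]]

```text
clock: 4.3
ee_pos: [0.5198, -0.2447, 0.0666]
ee_rot: [0.468, -0.53, 0.53, -0.468]
ft_force: [-0.0, 0.2, -0.6]
width: 0.0339
```

```bash
python3 - <<'E'
from h import *
go([.520,-.2447,.066],83)
s=snapshot('wrist');cv2.imwrite('pics/w3.png',s['pixels'])
E
```

```text
turn [ -0.   179.81   0.  ]
turn [ 0.   -0.19  0.  ]
jaw now -97.19 tooly [-0. -0. -1.] toolz [ 0.992 -0.125 -0.   ]
shift cm tool [-0.006  0.061  0.023] ee [ 0.5198 -0.2447  0.0666] F [-0.03  0.22 -0.59] T [-0.003 -0.016  0.032] w 0.0339 q [-0.555  0.608  1.823 -0.     0.71   1.141] t 4.3
```

View pics/w3.png

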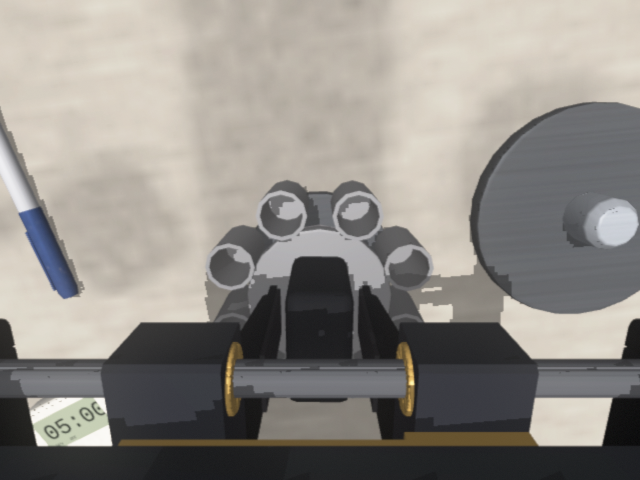

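Call:
servo_tool:
  series:
    - [[-1, 0, 0, 0, 0, 0, 0], [-1, 0, 0, 0, 0, 0, 0], [-1, 0, 0, 0, 0, 0, 0], [-1, 0, 0, 0, 0, 0, 0], [-1, 0, 0, 0, 0, 0, 0], [-1, 0, 0, 0, 0, 0, 0], [-1, 0, 0, 0, 0, 0, 0], [-1, 0, 0, 0, 0, 0, 0]]
  force: 30

```text
clock: 5.02
ee_pos: [0.5198, -0.2447, 0.0666]
ee_rot: [0.468, -0.53, 0.53, -0.468]
ft_force: [0.6, 0.1, -0.9]
width: 0.0239
```

```bash
python3 - <<'E'
from h import *
go([.520,-.2447,.066],83)
E
```

```text
turn [ -0.   179.81  -0.  ]
turn [-0.   -0.19  0.  ]
jaw now -97.19 tooly [-0. -0. -1.] toolz [ 0.992 -0.125  0.   ]
shift cm tool [-0.003  0.062  0.025] ee [ 0.5198 -0.2447  0.0666] F [ 0.59  0.12 -0.89] T [ 0.072  0.006 -0.057] w 0.0239 q [-0.555  0.608  1.823 -0.     0.71   1.141] t 5.02
```

Call:
servo_tool:
  series:
    - [[-1, 0, -0.3, 0, 0, 0, 0], [-1, 0, -0.6, 0, 0, 0, 0], [-1, 0, -0.8, 0, 0, 0, 0], [-1, 0, -0.8, 0, 0, 0, 0], [-1, 0, -0.8, 0, 0, 0, 0], [-1, 0, -1.5, 0, 0, 0, 0], [-1, 0, -2, 0, 0, 0, 0], [-1, 0, -2, 0, 0, 0, 0]]

```text
clock: 5.68
ee_pos: [0.5196, -0.2446, 0.156]
ee_rot: [-0.468, 0.53, -0.53, 0.468]
ft_force: [-0.1, -0.2, -3.1]
width: 0.0239
```

Call:
servo_tool:
  series:
    - [[-1, 0, -1.2, 0, 0, 0, 0], [-1, 0, -1, 0, 0, 0, 0], [-1, 0, 0, 0, 0, 0, 0], [-1, 0, 0, 0, 0, 0, 0], [-1, 0, 0, 0, 0, 0, 0], [-1, 0, 0, 0, 0, 0, 0], [-1, 0, 0, 0, 0, 0, 0], [-1, 0, 0, 0, 0, 0, 0]]

```text
clock: 6.35
ee_pos: [0.5196, -0.2447, 0.176]
ee_rot: [-0.468, 0.531, -0.53, 0.468]
ft_force: [0.4, -0.3, -2.7]
width: 0.024
```

```bash
python3 - <<'E'
from h import *
go([.532,.1000,.175],83)
s=snapshot('wrist');cv2.imwrite('pics/w4.png',s['pixels'])
s=snapshot('side');cv2.imwrite('pics/s4.png',s['pixels'])
E
```

```text
turn [3.000e-02 1.798e+02 8.000e-02]
turn [ 0.05 -0.2  -0.02]
jaw now -97.2 tooly [-9.e-04  5.e-04 -1.e+00] toolz [ 0.992 -0.125 -0.001]
shift cm tool [-34.351   0.119  -3.089] ee [ 0.5196 -0.2447  0.176 ] F [ 0.44 -0.35 -2.67] T [ 0.031  0.038 -0.016] w 0.024 q [-0.555  0.462  1.73  -0.     0.951  1.141] t 6.35
```

View pics/s4.png

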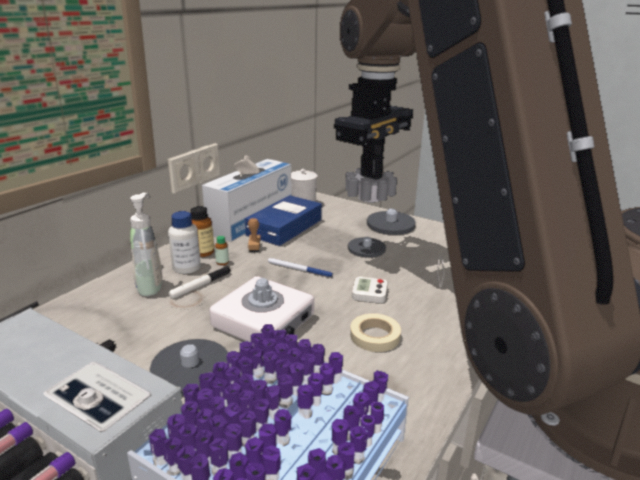

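Call:
servo_tool:
  series:
    - [[-1, -1.5, 0, 0, 0, 0, 0], [-1, -3, 0, 0, 0, 0, 0], [-1, -3.5, 0, 0, 0, 0, 0], [-1, -3.5, 0, 0, 0, 0, 0], [-1, -3.5, 0, 0, 0, 0, 0], [-1, -3, 0, 0, 0, 0, 0], [-1, -1.5, 0, 0, 0, 0, 0], [-1, -0.5, 0, 0, 0, 0, 0]]

```text
clock: 7.12
ee_pos: [0.5447, -0.0432, 0.1767]
ee_rot: [-0.468, 0.53, -0.53, 0.468]
ft_force: [0.7, -0.5, -3.0]
width: 0.0238
```

```bash
python3 - <<'E'
from h import *
go([.533,.1000,.175],83)
s=snapshot('wrist');cv2.imwrite('pics/w5.png',s['pixels'])
P=cloud(s).reshape(-1,3)
for z0,z1 in [(.0815,.088),(.049,.056),(.065,.088),(.04,.0475)]:
    q=P[(abs(P[:,0]-.533)<.07)&(abs(P[:,1]-.1)<.07)&(P[:,2]>z0)&(P[:,2]<z1)]
    print(len(q),q.mean(0),cv2.minAreaRect((q[:,:2]*1000).astype(np.float32)) if len(q) else '')
print(proj(s,[.5335,.1005,.084]),proj(s,[.5335,.1005,.051]))
E
```

```text
turn [3.0000e-02 1.7997e+02 1.0000e-02]
turn [ 0.01 -0.03 -0.02]
jaw now -97.03 tooly [-1.e-04  3.e-04 -1.e+00] toolz [ 0.992 -0.122 -0.   ]
shift cm tool [-14.074   0.171  -2.916] ee [ 0.5447 -0.0432  0.1767] F [ 0.7  -0.53 -3.01] T [0.033 0.015 0.016] w 0.0238 q [-0.2    0.424  1.797  0.     0.921  1.493] t 7.12
568 [0.53711472 0.09949181 0.08350638] ((536.859619140625, 99.62744903564453), (18.726064682006836, 18.073034286499023), 17.15532875061035)
1556 [0.54088652 0.09323418 0.05101797] ((538.1563720703125, 97.23902893066406), (47.40349578857422, 41.23246383666992), 26.700366973876953)
1460 [0.53882825 0.09662053 0.07742435] ((537.7742309570312, 97.68280792236328), (30.162076950073242, 27.393144607543945), 26.030378341674805)
21208 [0.54551246 0.10016414 0.04468492] ((537.0211181640625, 100.01323699951172), (127.07872009277344, 128.2122802734375), 0.8747116923332214)
(np.float64(108.18772821054137), np.float64(290.81335818700353)) (np.float64(129.54230915522126), np.float64(274.13381440721975))
```

View pics/w5.png

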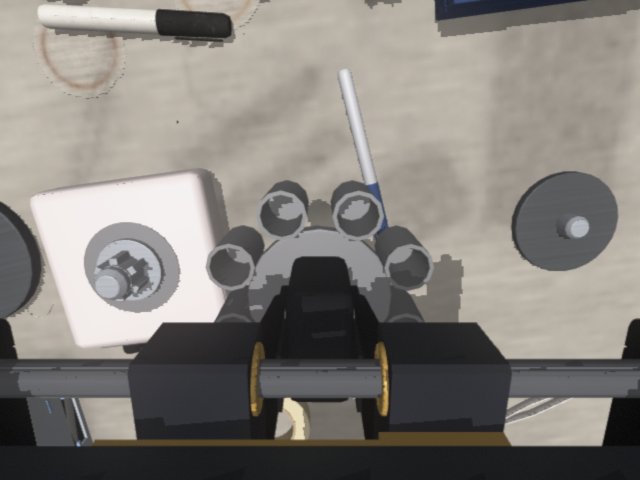

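```bash
python3 - <<'E'
from h import *
s={'pixels':cv2.imread('pics/w5.png')}
crop(s,75,215,190,320,6,'pics/w5c.png')
E
```

```text
(no output)
```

View pics/w5c.png

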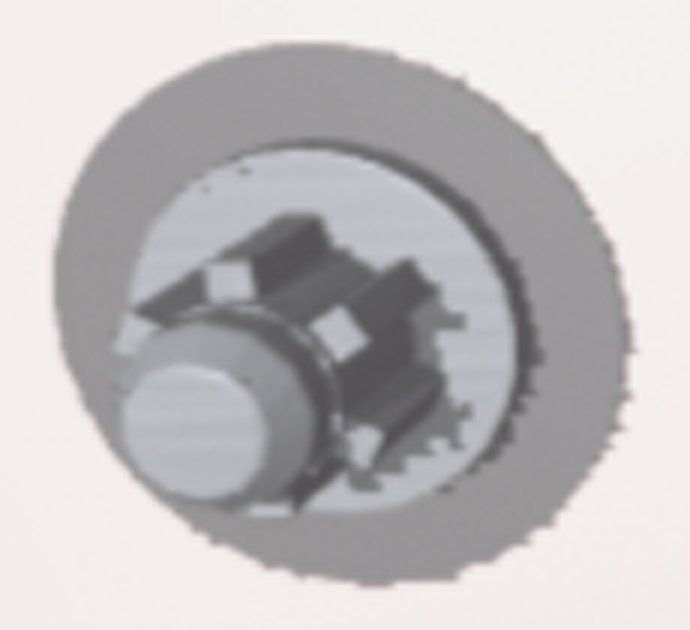

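```bash
python3 - <<'E'
from h import *
s=snapshot('wrist')
pts=[(230,280),(343,333),(363,443),(135,335),(270,508)]
W=np.array([wz(s,75+a/6,215+b/6,.071)[:2] for a,b in pts])
from scipy.optimize import least_squares
# radius free, angles th+60k
c0=np.array([.5369,.0996])
a=np.degrees(np.arctan2(*(W-c0).T[::-1]));print(W,a%60,a,np.linalg.norm(W-c0,axis=1))
def f(p):
    d=W-p[:2];r=np.hypot(*d.T);an=np.arctan2(d[:,1],d[:,0]);return np.r_[(r-p[2]),r*np.sin(6*(an-p[3]))/6]
r=least_squares(f,[*c0,.0135,np.radians(np.median(a%60))]);print(r.x,np.degrees(r.x[3])%60,r.cost,r.fun*1000)
go([.5354,.1000,.159],83)
E
```

```text
[[0.54983662 0.09832906]
 [0.54195709 0.08702247]
 [0.52836459 0.08802317]
 [0.5446608  0.11093738]
 [0.52167995 0.10089353]] [54.38904927 51.90375866 53.59924148 55.60711258 55.14217577] [  -5.61095073  -68.09624134 -126.40075852   55.60711258  175.14217577] [0.0129989  0.01355612 0.01438319 0.01373922 0.01527492]
[0.53612225 0.09959542 0.01405255 0.95515994] 54.72663308531558 3.25323117802127e-07 [-0.27984631 -0.19166193 -0.1206376   0.14416565  0.44798019 -0.00054325
  0.04073364  0.34803409 -0.41902358  0.03473545]
turn [-1.0000e-02  1.7991e+02 -0.0000e+00]
turn [-0.   -0.09  0.01]
jaw now -97.09 tooly [ 0.e+00 -1.e-04 -1.e+00] toolz [ 0.992 -0.123  0.   ]
shift cm tool [-14.295   1.763  -2.72 ] ee [ 0.5447 -0.0452  0.1766] F [-0.04 -1.63 -3.58] T [0.036 0.039 0.029] w 0.0239 q [-0.204  0.424  1.797 -0.     0.921  1.491] t 7.22
```

Call:
servo_tool:
  series:
    - [[-1, -2, 0, -0.4, 0, 0, 0], [-1, -3, 0, -0.6, 0, 0, 0], [-1, -3.5, 0, -0.6, 0, 0, 0], [-1, -3, 0, -0.6, 0, 0, 0], [-1, -2, 0, -0.4, 0, 0, 0], [-1, -0.8, 0, -0.12, 0, 0, 0], [-1, 0, 0, 0, 0, -4, 0], [-1, 0, 0, 0, 0, -5, 0]]

```text
clock: 7.88
ee_pos: [0.5359, 0.0984, 0.1765]
ee_rot: [0.509, -0.491, 0.491, -0.508]
ft_force: [0.1, -0.5, -2.7]
width: 0.0237
```

Call:
servo_tool:
  series:
    - [[-1, 0, 0, 0, 0, -5, 0], [-1, 0, 0, 0, 0, -5, 0], [-1, 0, 0, 0, 0, -3, 0], [-1, 0, 0, 0, 0, 0, 0], [-1, 0, 0, 0, 0, 0, 0], [-1, 0, 0, 0, 0, 0, 0], [-1, 0, 0, 0, 0, 0, 0], [-1, 0, 0, 0, 0, 0, 0]]

```text
clock: 8.55
ee_pos: [0.5358, 0.0987, 0.1766]
ee_rot: [0.56, -0.432, 0.432, -0.56]
ft_force: [-0.6, -0.4, -3.6]
width: 0.0237
```

```bash
python3 - <<'E'
from h import *
go([.5354,.1000,.145],-75)
s=snapshot('side');crop(s,180,140,340,340,3,'pics/s6.png')
crop(snapshot('top'),140,180,280,320,4,'pics/t6.png')
E
```

```text
turn [-0.   -0.26  0.01]
turn [-1.0000e-02  1.7974e+02 -0.0000e+00]
jaw now -75.26 tooly [ 0.e+00 -1.e-04 -1.e+00] toolz [0.967 0.254 0.   ]
shift cm tool [-0.134  3.16  -0.004] ee [0.5358 0.0987 0.1766] F [-0.56 -0.4  -3.58] T [ 0.003  0.055 -0.001] w 0.0237 q [ 0.061  0.422  1.801 -0.     0.919  1.375] t 8.55
```

View pics/s6.png

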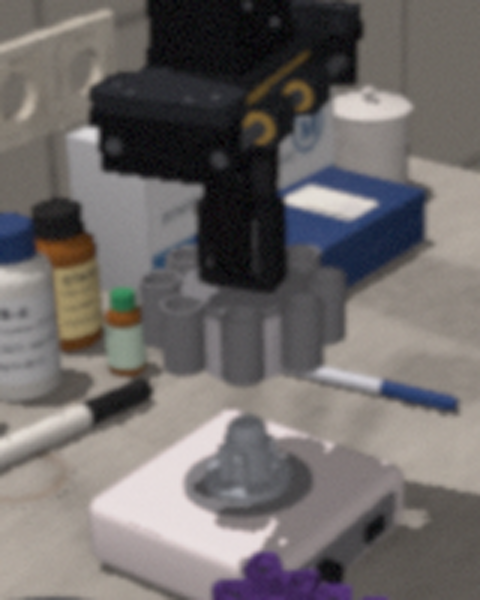

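Call:
servo_tool:
  series:
    - [[-1, -0.13, 0.5, 0, 0, 0, 0], [-1, 0, 1, 0, 0, 0, 0], [-1, 0, 1, 0, 0, 0, 0], [-1, 0, 0.6, 0, 0, 0, 0], [-1, 0, 0.2, 0, 0, 0, 0], [-1, 0, 0, 0, 0, 0, 0], [-1, 0, 0, 0, 0, 0, 0], [-1, 0, 0, 0, 0, 0, 0]]

```text
clock: 9.32
ee_pos: [0.5356, 0.1002, 0.1439]
ee_rot: [-0.56, 0.431, -0.432, 0.56]
ft_force: [-0.7, -0.4, -3.4]
width: 0.0241
```

Call:
servo_tool:
  series:
    - [[-1, 0, 0.1, 0, 0, 0, 0], [-1, 0, 0.1, 0, 0, 0, 0], [-1, 0, 0.1, 0, 0, 0, 0], [-1, 0, 0, 0, 0, 0, 0], [-1, 0, 0, 0, 0, 0, 0], [-1, 0, 0, 0, 0, 0, 0], [-1, 0, 0, 0, 0, 0, 0], [-1, 0, 0, 0, 0, 0, 0]]

```text
clock: 9.98
ee_pos: [0.5354, 0.1002, 0.1406]
ee_rot: [0.56, -0.431, 0.431, -0.56]
ft_force: [0.8, -0.5, -2.8]
width: 0.024
```

```bash
python3 - <<'E'
from h import *
go([.5354,.1000,.1276],-75)
s=snapshot('side');crop(s,180,140,340,340,3,'pics/s7.png')
E
```

```text
turn [-0.   -0.19  0.01]
turn [-1.0000e-02  1.7981e+02 -1.0000e-02]
jaw now -75.19 tooly [ 1.e-04 -1.e-04 -1.e+00] toolz [0.967 0.256 0.   ]
shift cm tool [ 0.02   1.304 -0.007] ee [0.5354 0.1002 0.1406] F [ 0.82 -0.48 -2.81] T [ 0.074  0.024 -0.006] w 0.024 q [ 0.064  0.468  1.838 -0.     0.835  1.376] t 9.98
```

View pics/s7.png

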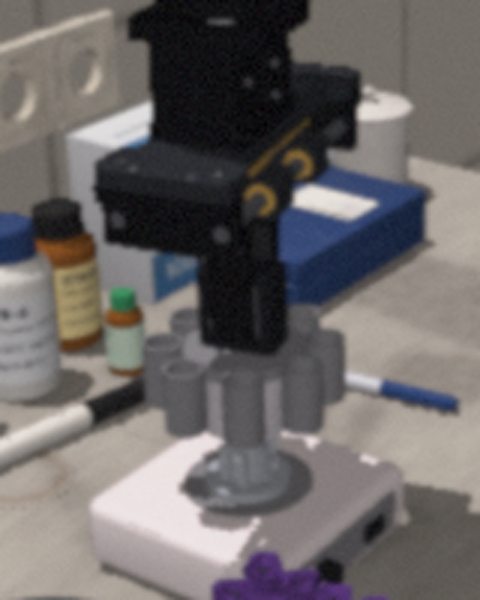

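Looks aligned over the nose. Descend slowly and watch lateral force.

Call:
servo_tool:
  series:
    - [[-1, 0, 0.1, 0, 0, 0, 0], [-1, 0, 0.1, 0, 0, 0, 0], [-1, 0, 0.1, 0, 0, 0, 0], [-1, 0, 0, 0, 0, 0, 0], [-1, 0, 0, 0, 0, 0, 0], [-1, 0, 0, 0, 0, 0, 0], [-1, 0, 0, 0, 0, 0, 0], [-1, 0, 0, 0, 0, 0, 0]]

```text
clock: 10.7
ee_pos: [0.5354, 0.1002, 0.1376]
ee_rot: [0.56, -0.431, 0.431, -0.56]
ft_force: [0.4, 0.1, -3.2]
width: 0.0238
```

Call:
servo_tool:
  series:
    - [[-1, 0, 0.1, 0, 0, 0, 0], [-1, 0, 0.1, 0, 0, 0, 0], [-1, 0, 0, 0, 0, 0, 0], [-1, 0, 0, 0, 0, 0, 0], [-1, 0, 0, 0, 0, 0, 0], [-1, 0, 0, 0, 0, 0, 0], [-1, 0, 0, 0, 0, 0, 0], [-1, 0, 0, 0, 0, 0, 0]]

```text
clock: 11.37
ee_pos: [0.5354, 0.1002, 0.1356]
ee_rot: [0.56, -0.431, 0.431, -0.56]
ft_force: [-0.7, 0.7, -2.1]
width: 0.0237
```

```bash
python3 - <<'E'
from h import *
go([.5354,.1000,.1276],-75)
E
```

```text
turn [-0.   -0.19  0.01]
turn [-1.0000e-02  1.7981e+02 -0.0000e+00]
jaw now -75.19 tooly [ 1.e-04 -1.e-04 -1.e+00] toolz [0.967 0.256 0.   ]
shift cm tool [ 0.021  0.805 -0.004] ee [0.5354 0.1002 0.1356] F [-0.69  0.69 -2.11] T [ 0.013 -0.008 -0.019] w 0.0237 q [ 0.064  0.475  1.843 -0.     0.823  1.376] t 11.37
```

Call:
servo_tool:
  series:
    - [[-1, 0, 0.1, 0, 0, 0, 0], [-1, 0, 0.1, 0, 0, 0, 0], [-1, 0, 0.1, 0, 0, 0, 0], [-1, 0, 0, 0, 0, 0, 0], [-1, 0, 0, 0, 0, 0, 0], [-1, 0, 0, 0, 0, 0, 0], [-1, 0, 0, 0, 0, 0, 0], [-1, 0, 0, 0, 0, 0, 0]]

```text
clock: 12.03
ee_pos: [0.5354, 0.1002, 0.1326]
ee_rot: [0.56, -0.431, 0.431, -0.56]
ft_force: [-0.1, 0.3, -3.2]
width: 0.0241
```

Call:
servo_tool:
  series:
    - [[-1, 0, 0.1, 0, 0, 0, 0], [-1, 0, 0.1, 0, 0, 0, 0], [-1, 0, 0.1, 0, 0, 0, 0], [-1, 0, 0, 0, 0, 0, 0], [-1, 0, 0, 0, 0, 0, 0], [-1, 0, 0, 0, 0, 0, 0], [-1, 0, 0, 0, 0, 0, 0], [-1, 0, 0, 0, 0, 0, 0]]

```text
clock: 12.7
ee_pos: [0.5354, 0.1002, 0.1296]
ee_rot: [-0.56, 0.431, -0.431, 0.56]
ft_force: [0.0, -0.1, -2.5]
width: 0.0239
```

```bash
python3 - <<'E'
from h import *
go([.5354,.1000,.1276],-75)
E
```

```text
turn [-0.01 -0.19  0.01]
turn [-1.0000e-02  1.7981e+02 -1.0000e-02]
jaw now -75.19 tooly [ 1.e-04 -1.e-04 -1.e+00] toolz [0.967 0.256 0.   ]
shift cm tool [ 0.021  0.203 -0.009] ee [0.5354 0.1002 0.1296] F [ 0.03 -0.13 -2.48] T [-0.047  0.05  -0.029] w 0.0239 q [ 0.064  0.484  1.848 -0.     0.81   1.376] t 12.7
```

Call:
servo_tool:
  series:
    - [[-1, 0, 0.05, 0, 0, 0, 0], [-1, 0, 0.05, 0, 0, 0, 0], [-1, 0, 0.05, 0, 0, 0, 0], [-1, 0, 0.05, 0, 0, 0, 0], [-1, 0, 0, 0, 0, 0, 0], [-1, 0, 0, 0, 0, 0, 0], [-1, 0, 0, 0, 0, 0, 0], [-1, 0, 0, 0, 0, 0, 0]]

```text
clock: 13.37
ee_pos: [0.5354, 0.1002, 0.1276]
ee_rot: [0.56, -0.431, 0.431, -0.56]
ft_force: [0.8, -0.1, -2.9]
width: 0.0242
```

Call:
servo_tool:
  series:
    - [[-1, 0, 0.03, 0, 0, 0, 0], [-1, 0, 0, 0, 0, 0, 0], [-1, 0, 0, 0, 0, 0, 0], [-1, 0, 0, 0, 0, 0, 0], [-1, 0, 0, 0, 0, 0, 0], [-1, 0, 0, 0, 0, 0, 0], [-1, 0, 0, 0, 0, 0, 0], [-1, 0, 0, 0, 0, 0, 0]]

```text
clock: 14.03
ee_pos: [0.5355, 0.1002, 0.1274]
ee_rot: [-0.56, 0.431, -0.431, 0.56]
ft_force: [-1.0, -1.1, 0.6]
width: 0.0238
```

Call:
servo_tool:
  series:
    - [[-1, 0, 0.01, 0, 0, 1.5, 0], [-1, 0, 0, 0, 0, 1.5, 0], [-1, 0, 0, 0, 0, -2, 0], [-1, 0, 0, 0, 0, -2, 0], [-1, 0, 0, 0, 0, -1.5, 0], [-1, 0, 0, 0, 0, -1.5, 0], [-1, 0, 0, 0, 0, 0, 0], [-1, 0, 0, 0, 0, 0, 0]]

```text
clock: 14.7
ee_pos: [0.5355, 0.1002, 0.1271]
ee_rot: [0.575, -0.412, 0.412, -0.575]
ft_force: [0.5, -0.8, -1.4]
width: 0.0239
```

```bash
python3 - <<'E'
from h import *
go([.5354,.1000,.1276],-75)
E
```

```text
turn [-0.    3.76  0.01]
turn [ 2.0000e-02 -1.7624e+02  0.0000e+00]
jaw now -71.24 tooly [ 1.e-04 -2.e-04 -1.e+00] toolz [0.947 0.322 0.   ]
shift cm tool [ 0.014 -0.051 -0.012] ee [0.5355 0.1002 0.1271] F [ 0.48 -0.8  -1.44] T [-0.12  -0.139  0.065] w 0.0239 q [ 0.064  0.487  1.851 -0.     0.804  1.307] t 14.7
```

Call:
servo_tool:
  series:
    - [[-1, 0, 0.02, 0, 0, 1.5, 0], [-1, 0, 0, 0, 0, -1.5, 0], [-1, 0, 0, 0, 0, -1.5, 0], [-1, 0, 0, 0, 0, -1.5, 0], [-1, 0, 0, 0, 0, -1, 0], [-1, 0, 0, 0, 0, -1, 0], [-1, 0, 0, 0, 0, 0, 0], [-1, 0, 0, 0, 0, 0, 0]]

```text
clock: 15.37
ee_pos: [0.5353, 0.1002, 0.1269]
ee_rot: [0.592, -0.386, 0.386, -0.592]
ft_force: [0.1, -0.0, -3.5]
width: 0.024
```

Call:
servo_tool:
  series:
    - [[-1, 0, 0.03, 0, 0, 0, 0], [-1, 0, 0, 0, 0, 0, 0], [-1, 0, 0, 0, 0, 0, 0], [-1, 0, 0, 0, 0, 0, 0], [-1, 0, 0, 0, 0, 0, 0], [-1, 0, 0, 0, 0, 0, 0], [-1, 0, 0, 0, 0, 0, 0], [-1, 0, 0, 0, 0, 0, 0]]

```text
clock: 16.03
ee_pos: [0.5354, 0.1002, 0.1267]
ee_rot: [0.592, -0.386, 0.386, -0.592]
ft_force: [0.6, 0.3, -2.8]
width: 0.0238
```

```bash
python3 - <<'E'
from h import *
go([.5354,.1000,.1276],-75)
E
```

```text
turn [0.   8.8  0.01]
turn [ 1.000e-02 -1.712e+02 -0.000e+00]
jaw now -66.2 tooly [ 0.e+00 -1.e-04 -1.e+00] toolz [ 0.915  0.404 -0.   ]
shift cm tool [ 0.022 -0.09  -0.009] ee [0.5354 0.1002 0.1267] F [ 0.64  0.32 -2.82] T [-0.016  0.017 -0.053] w 0.0238 q [ 0.064  0.488  1.851 -0.     0.803  1.219] t 16.03
```

Call:
servo_tool:
  series:
    - [[-1, 0, 0.03, 0, 0, 0, 0], [-1, 0, 0.03, 0, 0, 0, 0], [-1, 0, 0.03, 0, 0, 0, 0], [-1, 0, 0.03, 0, 0, 0, 0], [-1, 0, 0, 0, 0, 0, 0], [-1, 0, 0, 0, 0, 0, 0], [-1, 0, 0, 0, 0, 0, 0], [-1, 0, 0, 0, 0, 0, 0]]

```text
clock: 16.7
ee_pos: [0.5354, 0.1002, 0.1255]
ee_rot: [0.592, -0.386, 0.386, -0.592]
ft_force: [0.1, -0.4, -3.9]
width: 0.0236
```

```bash
python3 - <<'E'
from h import *
go([.5354,.1000,.1276],-75)
E
```

```text
turn [-0.    8.81  0.01]
turn [ 1.0000e-02 -1.7119e+02  0.0000e+00]
jaw now -66.19 tooly [ 1.e-04 -1.e-04 -1.e+00] toolz [0.915 0.404 0.   ]
shift cm tool [ 0.02  -0.207 -0.01 ] ee [0.5354 0.1002 0.1255] F [ 0.07 -0.38 -3.94] T [ 0.011  0.057 -0.009] w 0.0236 q [ 0.064  0.489  1.852 -0.     0.8    1.219] t 16.7
```

Call:
servo_tool:
  series:
    - [[-1, 0, 0.06, 0, 0, -0.5, 0], [-1, 0, 0.06, 0, 0, -0.5, 0], [-1, 0, 0.06, 0, 0, 0.5, 0], [-1, 0, 0.06, 0, 0, 0, 0], [-1, 0, 0.06, 0, 0, 0, 0], [-1, 0, 0, 0, 0, 0, 0], [-1, 0, 0, 0, 0, 0, 0], [-1, 0, 0, 0, 0, 0, 0]]

```text
clock: 17.37
ee_pos: [0.5354, 0.1002, 0.1225]
ee_rot: [0.594, -0.384, 0.384, -0.594]
ft_force: [-0.3, 0.3, -2.8]
width: 0.0241
```

```bash
python3 - <<'E'
from h import *
go([.5354,.1000,.1076],-66)
E
```

```text
turn [0.   0.31 0.  ]
turn [ 1.0000e-02 -1.7969e+02 -0.0000e+00]
jaw now -65.69 tooly [ 0.e+00 -1.e-04 -1.e+00] toolz [ 0.911  0.412 -0.   ]
shift cm tool [ 0.022  1.492 -0.01 ] ee [0.5354 0.1002 0.1225] F [-0.27  0.35 -2.77] T [ 0.06  -0.051  0.019] w 0.0241 q [ 0.064  0.494  1.855 -0.     0.793  1.21 ] t 17.37
```

Call:
servo_tool:
  series:
    - [[-1, 0, 0.08, 0, 0, 0.5, 0], [-1, 0, 0.08, 0, 0, -0.5, 0], [-1, 0, 0.08, 0, 0, 0, 0], [-1, 0, 0.08, 0, 0, 0, 0], [-1, 0, 0.08, 0, 0, 0, 0], [-1, 0, 0, 0, 0, 0, 0], [-1, 0, 0, 0, 0, 0, 0], [-1, 0, 0, 0, 0, 0, 0]]

```text
clock: 18.03
ee_pos: [0.5354, 0.1002, 0.1185]
ee_rot: [0.594, -0.384, 0.384, -0.594]
ft_force: [-0.0, -0.1, -2.8]
width: 0.0235
```

Call:
servo_tool:
  series:
    - [[-1, 0, 0.08, 0, 0, 0.5, 0], [-1, 0, 0.08, 0, 0, -0.5, 0], [-1, 0, 0.08, 0, 0, 0, 0], [-1, 0, 0.08, 0, 0, 0, 0], [-1, 0, 0.08, 0, 0, 0, 0], [-1, 0, 0, 0, 0, 0, 0], [-1, 0, 0, 0, 0, 0, 0], [-1, 0, 0, 0, 0, 0, 0]]

```text
clock: 18.7
ee_pos: [0.5354, 0.1002, 0.1145]
ee_rot: [0.594, -0.383, 0.384, -0.594]
ft_force: [0.1, -0.3, -2.1]
width: 0.0241
```

```bash
python3 - <<'E'
from h import *
go([.5354,.1000,.1076],-66)
E
```

```text
turn [-0.    0.31  0.01]
turn [ 1.0000e-02 -1.7969e+02  0.0000e+00]
jaw now -65.69 tooly [ 1.e-04 -1.e-04 -1.e+00] toolz [0.911 0.412 0.   ]
shift cm tool [ 0.02   0.692 -0.011] ee [0.5354 0.1002 0.1145] F [ 0.11 -0.29 -2.07] T [-0.01   0.018 -0.019] w 0.0241 q [ 0.064  0.505  1.862 -0.     0.775  1.211] t 18.7
```

Call:
servo_tool:
  series:
    - [[-1, 0, 0.1, 0, 0, 0, 0], [-1, 0, 0.1, 0, 0, 0, 0], [-1, 0, 0.1, 0, 0, 0, 0], [-1, 0, 0.1, 0, 0, 0, 0], [-1, 0, 0.1, 0, 0, 0, 0], [-1, 0, 0, 0, 0, 0, 0], [-1, 0, 0, 0, 0, 0, 0], [-1, 0, 0, 0, 0, 0, 0]]

```text
clock: 19.37
ee_pos: [0.5354, 0.1002, 0.1095]
ee_rot: [0.594, -0.384, 0.384, -0.594]
ft_force: [0.1, -0.2, -3.7]
width: 0.024
```

Call:
servo_tool:
  series:
    - [[-1, 0, 0.05, 0, 0, 0, 0], [-1, 0, 0.05, 0, 0, 0, 0], [-1, 0, 0.05, 0, 0, 0, 0], [-1, 0, 0, 0, 0, 0, 0], [-1, 0, 0, 0, 0, 0, 0], [-1, 0, 0, 0, 0, 0, 0], [-1, 0, 0, 0, 0, 0, 0], [-1, 0, 0, 0, 0, 0, 0]]

```text
clock: 20.03
ee_pos: [0.5354, 0.1002, 0.108]
ee_rot: [0.594, -0.383, 0.384, -0.594]
ft_force: [-0.4, 0.0, -2.4]
width: 0.024
```

Call:
servo_tool:
  series:
    - [[-1, 0, 0.03, 0, 0, 0, 0], [-1, 0, 0.01, 0, 0, 0, 0], [-1, 0, 0, 0, 0, 0, 0], [-1, 0, 0, 0, 0, 0, 0], [-1, 0, 0, 0, 0, 0, 0], [-1, 0, 0, 0, 0, 0, 0], [-1, 0, 0, 0, 0, 0, 0], [-1, 0, 0, 0, 0, 0, 0]]

```text
clock: 20.7
ee_pos: [0.5354, 0.1002, 0.1076]
ee_rot: [0.594, -0.384, 0.384, -0.594]
ft_force: [0.1, -0.3, -3.6]
width: 0.0237
```

```bash
python3 - <<'E'
from h import *
go([.5354,.1000,.1076],-66)
E
```

```text
turn [0.   0.31 0.  ]
turn [ 1.0000e-02 -1.7969e+02 -0.0000e+00]
jaw now -65.69 tooly [-0.e+00 -1.e-04 -1.e+00] toolz [ 0.911  0.412 -0.   ]
shift cm tool [ 0.02   0.    -0.006] ee [0.5354 0.1002 0.1076] F [ 0.14 -0.27 -3.63] T [ 0.014 -0.032 -0.03 ] w 0.0237 q [ 0.064  0.515  1.867 -0.     0.759  1.21 ] t 20.7
```

Call:
servo_tool:
  series:
    - [[-1, 0, 0.02, 0, 0, 0, 0], [-1, 0, 0.01, 0, 0, 0, 0], [-1, 0, 0, 0, 0, 0, 0], [-1, 0, 0, 0, 0, 0, 0], [-1, 0, 0, 0, 0, 0, 0], [-1, 0, 0, 0, 0, 0, 0], [-1, 0, 0, 0, 0, 0, 0], [-1, 0, 0, 0, 0, 0, 0]]

```text
clock: 21.37
ee_pos: [0.5355, 0.1002, 0.1075]
ee_rot: [-0.594, 0.383, -0.384, 0.594]
ft_force: [-2.4, 0.2, 5.6]
width: 0.0239
```

Call:
servo_tool:
  series:
    - [[-1, 0, 0.01, 0, 0, 0, 0], [-1, 0, 0.01, 0, 0, 0, 0], [-1, 0, 0, 0, 0, 0, 0], [-1, 0, 0, 0, 0, 0, 0], [-1, 0, 0, 0, 0, 0, 0], [-1, 0, 0, 0, 0, 0, 0], [-1, 0, 0, 0, 0, 0, 0], [-1, 0, 0, 0, 0, 0, 0]]

```text
clock: 22.03
ee_pos: [0.5355, 0.1002, 0.1075]
ee_rot: [-0.594, 0.383, -0.384, 0.594]
ft_force: [-2.8, -1.0, 7.5]
width: 0.0238
```

Call:
servo_tool:
  series:
    - [[-1, 0, -0.02, 0, 0, 0, 0], [-1, 0, 0, 0, 0, 0, 0], [-0.4, 0, 0, 0, 0, 0, 0], [-0.2, 0, 0, 0, 0, 0, 0], [0, 0, 0, 0, 0, 0, 0], [0, 0, 0, 0, 0, 0, 0], [0, 0, 0, 0, 0, 0, 0], [0, 0, 0, 0, 0, 0, 0]]

```text
clock: 22.7
ee_pos: [0.5354, 0.1002, 0.1072]
ee_rot: [0.594, -0.384, 0.384, -0.594]
ft_force: [0.1, 0.7, 0.8]
width: 0.047
```

```bash
python3 - <<'E'
from h import *
go([.5354,.1000,.1076],-66)
s=snapshot('side');crop(s,180,140,340,340,3,'pics/s8.png')
E
```

```text
turn [0.01 0.3  0.  ]
turn [ 0.000e+00 -1.797e+02 -1.000e-02]
jaw now -65.7 tooly [-1.e-04 -1.e-04 -1.e+00] toolz [ 0.911  0.412 -0.   ]
shift cm tool [ 0.018 -0.038 -0.008] ee [0.5354 0.1002 0.1072] F [0.05 0.68 0.83] T [-0.008 -0.052 -0.026] w 0.047 q [ 0.064  0.516  1.868 -0.     0.758  1.21 ] t 22.7
```

View pics/s8.png

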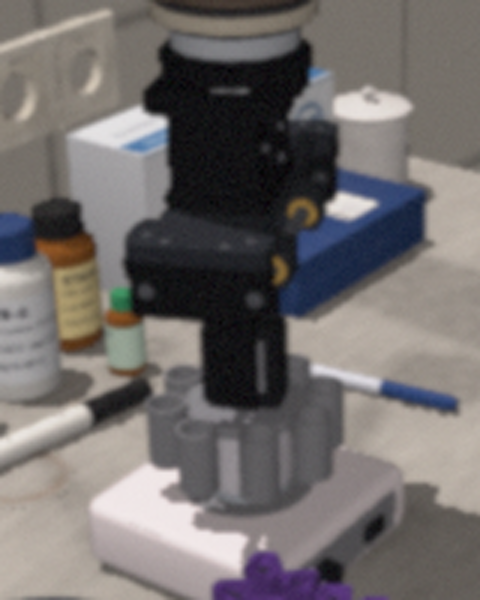

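Seated on the flange, and the fingers are open. Now I'll withdraw straight up and check.

Call:
servo_tool:
  series:
    - [[0.1, 0, -0.5, 0, 0, 0, 0], [0.1, 0, -1.5, 0, 0, 0, 0], [0.1, 0, -2, 0, 0, 0, 0], [0.1, 0, -2, 0, 0, 0, 0], [0.1, 0, -2, 0, 0, 0, 0], [0.1, 0, -1.5, 0, 0, 0, 0], [0.1, 0, -0.5, 0, 0, 0, 0], [0.1, 0, 0, 0, 0, 0, 0]]

```text
clock: 23.42
ee_pos: [0.5358, 0.1002, 0.2085]
ee_rot: [-0.594, 0.383, -0.384, 0.595]
ft_force: [0.3, -0.5, 0.3]
width: 0.0523
```

```bash
python3 - <<'E'
from h import *
go([.5354,.1000,.1076],-66)
s=snapshot('side');cv2.imwrite('pics/s9.png',s['pixels'])
s=snapshot('wrist');cv2.imwrite('pics/w9.png',s['pixels'])
P=cloud(s).reshape(-1,3)
q=P[(abs(P[:,0]-.537)<.03)&(abs(P[:,1]-.1)<.03)&(P[:,2]>.135)&(P[:,2]<.18)]
print(len(q),np.median(q,axis=0),cv2.minAreaRect((q[:,:2]*1000).astype(np.float32)) if len(q) else '')
E
```

```text
turn [-0.13  0.31  0.05]
turn [ 8.0000e-02 -1.7969e+02  2.0000e-01]
jaw now -65.69 tooly [ 2.4e-03  1.0e-04 -1.0e+00] toolz [0.911 0.412 0.002]
shift cm tool [-2.0000e-03  1.0094e+01 -6.6000e-02] ee [0.5358 0.1002 0.2085] F [ 0.32 -0.48  0.33] T [ 0.009 -0.015  0.031] w 0.0523 q [ 0.064  0.384  1.765 -0.     0.991  1.21 ] t 23.42
2982 [0.53852685 0.1015782  0.14547829] ((536.49609375, 100.62357330322266), (44.05924606323242, 24.819252014160156), 23.954166412353516)
```

View pics/s9.png

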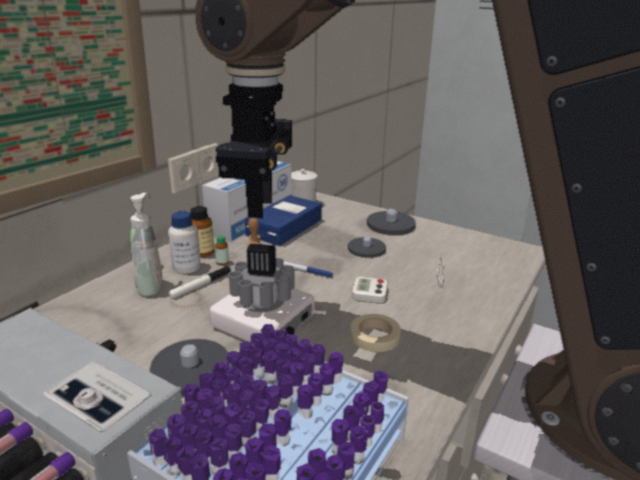

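View pics/w9.png

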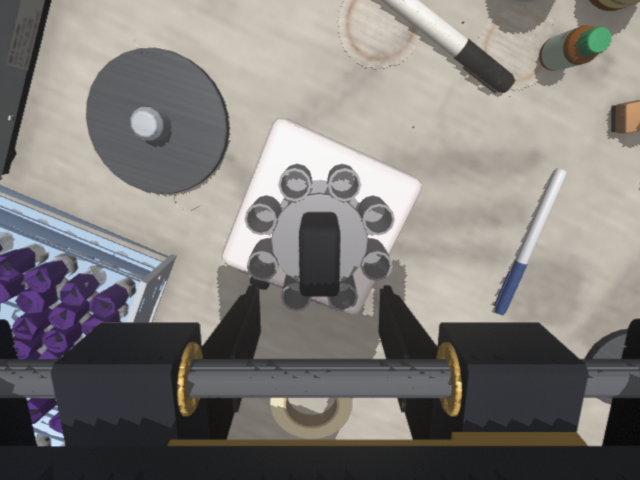

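```bash
python3 -c "
from cell import order;print(order.job_done())"
```

```text
the job is handed in; nothing more can be done
None
```

The carousel is home on the drive unit's shaft flange and released, and the job was handed in at about 23.5 s of the 64 s allowed.

- **Lift and approach:** I lifted it straight off the smallest stand and set it over the shaft nose. It went down the nose with no noticeable side force.
- **Finding mesh:** The hub touched the rib ends with about 3.5 N. I rocked it to and fro while pressing lightly until it dropped into mesh. That was close to the angle I had estimated from the wrist picture, where the ribs were visible.
- **Seating:** I kept hold of it all the way down. It stopped 19.9 mm below the rib contact, against 20 mm expected, with at most about 10 N of press at the end. No torque reading reached 0.2 N m. I then eased off, opened the fingers and withdrew straight up.

**Last checks:** The wrist camera puts the grip top at 0.1455 m (0.146 m expected) and centred on the shaft to within about 1 mm. The hand is clear, with about 0 N on the wrist. In the last side and wrist pictures the other objects look to be where they were; I did not measure them.

**Disagreement:** The top and wrist cameras differed by about 3 mm in absolute x. They agreed to about 0.3 mm on the distance from carousel to shaft, so I used that.

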